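# Set the straightedge flush on a shelf blank

## Robot

A 6-joint arm with a two-finger parallel gripper is mounted at the origin on the work surface. World frame = base frame: x ahead of the robot, y to its left, z up, the work surface at z = 0. Lengths are in m, angles in rad, forces in N, time in s.
With the tool pointing down it reaches from about 0.35 to 0.95 m from the base axis. Payload 17.4 kg.
Tool frame: the origin (TCP) lies at the very end of the fingers, on their centre line; the grasp point (between the pads) lies 19 mm behind it; z points along the fingers, y is the line along which they close (so a half turn about z gives the same grasp; the last joint's range is limited). The gripper opens to 93 mm and grips with 3 to 60 N. Pads are 15 mm wide; open, the fingers measure 128 mm over their backs; the gripper's body (75 mm by 188 mm) begins 65 mm behind the grasp point.
Start: joints at [-1.156, 0.116, 1.442, -0, 1.584, -0.038], TCP at [0.295, -0.607, 0.219] pointing down, gripper open.
Joint ranges: [-2.83, 2.83], [-0.83, 2.19], [0.07, 2.5], [-1.14, 4.28], [0.01, 3], [-2.97, 2.97]. Speed limits (rad/s): [1.89, 1.89, 2.22, 3.14, 3.14, 3.14].

## Interface

Orientations are given as [roll, pitch, yaw] about the fixed x, y, z axes, in that order (R = Rz(yaw) Ry(pitch) Rx(roll)).
In Python, from plant import manip, viewer, workorder, nets gives the robot as it stands. The module is installed in compiled form; this text tells all that it offers.
- The arm moves only by the shell command python3 -m jog 'ROWS' [FORCE]. ROWS is JSON, a list of rows, each a list of 3 entries, a list of its own where there are three numbers: the closure, from 0 (fully open) to 1 (shut), then the shift along the tool's x, y, z in m, then the turn about the tool's z in rad. A call has exactly 10 rows; each row shifts and turns the commanded pose from where the row before left it, along the tool's axes as they then stand; what a row does not reach is not made up. A row lasts 1/10 s, in which the tool goes at most 50 mm and 8.59 degrees, less where a joint would pass 70% of its speed; a pose out of reach is approached as far as the arm can. A call is refused whole if a number of a shift passes 0.05 or a number of a turn 0.15, either way. A call with a gripper value outside its range is refused whole. The fingers move at their own pace and stop on an object; FORCE is the grip in N (left out, the last holds). Time passes only in rows, so rows that do not move let the fingers close, or fill a call up. It gives the time, the measured TCP pose, the force, the opening and the grip force at its end, in the units of the state.
- manip.get_obs(): the state, without advancing time (a new reading comes with each control period).
- viewer.camera(name): name is "scene" or "top" or "wrist"; returns a dict with "img" (420x560x3 uint8, red, green, blue), "K" (3x3 intrinsics, pixels), "view" (4x4, takes a point from world to camera coordinates); the wrist camera has in their place "mount" (4x4, takes a point from camera to tool coordinates, whose origin is the TCP and whose axes are the flange's). Camera axes: x right, y up, looking along -z (the intrinsics and any distortion apply to the point x, -y, -z); pixel columns grow to the right and rows downward; lengths in m; the calibration is good to about 2 mm. A picture is of the moment at which its call begins: read the wrist's pose just before it. There is no depth.
- workorder.hand_in(): hands the job in; it is judged then, once.
Trained networks look in a picture, given as the dict that the camera call returned (one of the last four; its "shot" number tells which), for a name from the list of things; names that differ only in an ending like _2 or _b are one class to them, and where a whole thing is asked for, a point or a joint stands for the part that bears it (a point fixed in the world has none). Each returns a list of dicts, best first, with "p" (0 to 1); they miss things now and then, are a little off and sometimes report something else, mostly with a low value. They report only what shows in the picture. A call takes as long as a camera call. They do not tell look-alikes from the thing itself.
- nets.search_frame(query, picture): "extent" ([centre column, centre row, width, height] in pixels, round what is visible of it).
- nets.place_of(query, picture): "position" ([column, row] in pixels: a listed point, or the origin of a listed thing).
The state is a dict: "time_s": time; "qpos": joint angles; "joint_vel": joint speeds; "joint_torque": joint torques, N m; "ee_pos": TCP position; "orientation": TCP orientation; "force": force on the tool from outside, world axes, zero at the start; "wrist_torque": the same for the moment, N m; "opening": opening from 0.0 (shut) to 1.0 (fully open); "finger_force": force on a finger pad.
Only numpy, scipy, OpenCV 4.12 (cv2) and the standard library are available. Lean on these libraries where they do the work, as an engineer would, in place of code of your own. Each camera call takes 0.05 s, during which the arm holds its last target. There are 200 camera calls.

## Task

A plywood shelf blank is clamped to the bench, with a red stop block fixed in front of its near edge, towards the left. Bring the aluminium straightedge flat on the bench so that its long side lies flush along that near edge and its left end is right up against the red stop, ready for marking out; then let go of it. Leave everything else on the bench where it is.

Things in the scene. Friction and masses are not known exactly. Their poses are not given: they have to be found in the camera images.
- board: plywood board 140 x 360 x 18 mm (x, y, z), clamped to the bench and immovable. Origin: centre of its underside, on the bench. Its x axis points away from the robot, y to the left along its length, z up; its near edge (the one to work against) is the upright face at x = -70 mm, 18 mm tall, straight along y, free of clamps. Two steel clamps with red handles, up to 62 mm tall, stand on its far side at x = 27 to 103 mm, y = +-120 mm.
- edge_mid (a point): the middle of the board's near edge, on its top arris (18 mm above the bench); axes as the board's. (Elsewhere: a crate and heavy bottles up to 0.28 m tall, which do not move, stand to the right beyond y = -0.42 m, and far right beyond x = 0.82 m.)
- stop: red stop block 50 x 40 x 30 mm (x, y, z) with a steel bolt head 8 mm higher on top, fixed to the bench and immovable, standing against the board's near edge and projecting 50 mm in front of it. Origin: centre of its underside; axes parallel to the board's. The straightedge's left end goes against its right face, at y = -20 mm in its frame. The stop sits at varying places along the edge (70 to 130 mm left of the board's middle).
- straightedge: aluminium bar 36 x 220 x 12 mm (x, y, z), about 0.26 kg, with black scale ticks and an orange patch in the middle, lying loose and flat on the bench between the robot and the board's near edge, right of the stop. Origin: centre of its underside; y along its length (to the left, roughly), z up. It is symmetric: either long side may face the board. Slides easily when pushed with a few newtons.
- tub_a: grey open tub 130 x 190 x 70 mm, left side of the bench; bystander, origin centre of underside
- tub_b: clear open tub 190 x 130 x 70 mm, near left of the bench; bystander, origin centre of underside
- screwdriver: screwdriver lying on the near left of the bench; bystander
- tape_roll: yellow tape roll, 96 mm across, 24 mm tall, near right; bystander, origin centre of underside
- pencil: flat green carpenter's pencil 8 mm thick, about 170 mm long, lying on top of the plywood board; bystander, origin centre of its underside
Mind the look-alikes: they are no part of the job. Of the things shaped like the straightedge, the aluminium one is meant. There is more than one size of the stop; the one meant has the size given above.

How it is judged:
By the outcome, as a careful person would: the job done as asked, in the order asked, and still so for the second after the job is handed in, with the robot touching nothing.
It also fails if it takes over 64 s, if anything falls off the work surface, if the arm or the gripper's body presses on something with over 40 N, if the wrist force passes 120 N, or if a joint passes its speed limit or range.

## Working session

There is one attempt and no reset: what is moved stays moved. The work goes in short steps, Python scripts to look and compute and a shell command to move; the robot and the scene stay as the last step left them, time stands still between calls to the robot, and variables do not carry over. Pictures are saved under pics/ and viewed, at most 10 in all, crops included, and the job is handed in when it is done.

```bash
mkdir -p pics; cat > h.py <<'E'
import numpy as np, cv2
from plant import manip, viewer, workorder, nets
from scipy.spatial.transform import Rotation as R
def ray(c,px,obs=None):
    K=np.array(c["K"]); d=np.linalg.inv(K)@[px[0],px[1],1]; d=np.array([d[0],-d[1],-d[2]])
    if "view" in c: M=np.linalg.inv(np.array(c["view"]))
    else:
        T=np.eye(4); T[:3,:3]=R.from_euler('xyz',obs["orientation"]).as_matrix(); T[:3,3]=obs["ee_pos"]; M=T@np.array(c["mount"])
    return M[:3,3],M[:3,:3]@d
def at(c,px,z,obs=None):
    o,d=ray(c,px,obs); return o+d*(z-o[2])/d[2]
def save(c,n,s=1): cv2.imwrite(f"pics/{n}.png",cv2.resize(c["img"][:,:,::-1],None,fx=s,fy=s))
E
python3 - <<'E'
from h import *
o=manip.get_obs(); print(o["ee_pos"],o["orientation"],o["opening"],o["force"])
c=viewer.camera("top"); save(c,"top1"); print([k for k in c], np.array(c["K"]).tolist())
s=viewer.camera("scene"); save(s,"scene1")
for q in ["board","edge_mid","stop","straightedge","pencil","tape_roll"]:
    for n,cc in(("top",c),("scene",s)):
        for r in nets.place_of(q,cc)[:3]: print(q,n,round(r["p"],2),np.round(r["position"]),np.round(at(cc,r["position"],0.018 if q=="edge_mid" else 0),3))
        for r in nets.search_frame(q,cc)[:3]: print("   box",n,round(r["p"],2),np.round(r["extent"]))
E
```

```text
[ 0.29523175 -0.60676199  0.21786902] [-3.14035507e+00 -8.27048173e-05  4.52825029e-01] 0.9992561020084173 [-0.32519173  0.23930943  0.55061318]
['img', 'K', 'view', 'shot'] [[392.637674641215, 0.0, 274.72717566575466], [0.0, 392.637674641215, 215.10344853088486], [0.0, 0.0, 1.0]]
board top 0.6 [255. 159.] [0.699 0.048 0.   ]
   box top 0.62 [255. 152. 155.  80.]
board scene 0.63 [307. 253.] [ 0.703  0.039 -0.   ]
   box scene 0.67 [310. 257. 157.  81.]
   box scene 0.64 [247. 215.  89.  32.]
   box scene 0.55 [426. 191.  95.  68.]
edge_mid top 0.72 [257. 180.] [0.638 0.051 0.018]
   box top 0.96 [262. 148. 153.  80.]
edge_mid scene 0.72 [297. 224.] [0.62  0.05  0.018]
   box scene 0.64 [307. 254. 159.  87.]
stop top 0.76 [222. 197.] [0.614 0.142 0.   ]
stop top 0.69 [198. 237.] [0.524 0.209 0.   ]
   box top 0.96 [196. 238.  36.  36.]
   box top 0.86 [221. 196.  16.  25.]
stop scene 0.88 [329. 188.] [ 0.512  0.205 -0.   ]
stop scene 0.83 [327. 214.] [0.605 0.147 0.   ]
   box scene 0.76 [331. 211.  21.  19.]
   box scene 0.67 [331. 188.  30.  33.]
   box scene 0.59 [314. 246.  66.  
[... 185 characters left out ...]
54.  80.]
   box top 0.56 [304. 223.  96.  32.]
straightedge scene 0.89 [126. 269.] [ 0.579 -0.376  0.   ]
straightedge scene 0.61 [244. 216.] [ 0.522 -0.056  0.   ]
   box scene 0.9 [128. 273.  44.  72.]
   box scene 0.64 [245. 216.  84.  31.]
pencil top 0.66 [257. 153.] [0.713 0.041 0.   ]
   box top 0.78 [253. 152.  69.   4.]
pencil scene 0.84 [309. 246.] [0.686 0.053 0.   ]
   box scene 0.8 [312. 247.  66.  16.]
tape_roll top 0.63 [423. 270.] [ 0.371 -0.3    0.   ]
   box top 0.95 [426. 266.  47.  42.]
tape_roll scene 0.83 [139. 209.] [ 0.387 -0.305  0.   ]
tape_roll scene 0.57 [329. 219.] [0.623 0.144 0.   ]
   box scene 0.86 [138. 207.  37.  31.]
   box scene 0.42 [376. 152.  73.  56.]
```

```bash
python3 - <<'E'
import cv2
i=cv2.imread("pics/top1.png")[100:310,160:470]; cv2.imwrite("pics/top1c.png",cv2.resize(i,None,fx=2.5,fy=2.5,interpolation=cv2.INTER_CUBIC))
E
```

```text
(no output)
```

View pics/top1c.png

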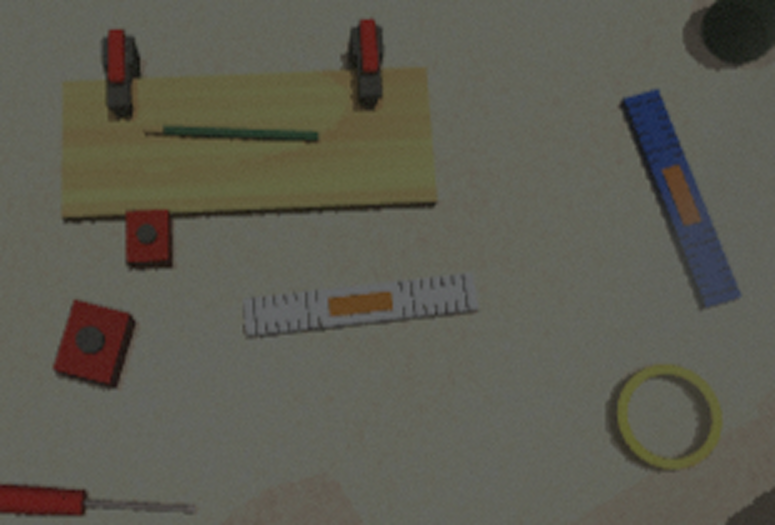

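View pics/scene1.png

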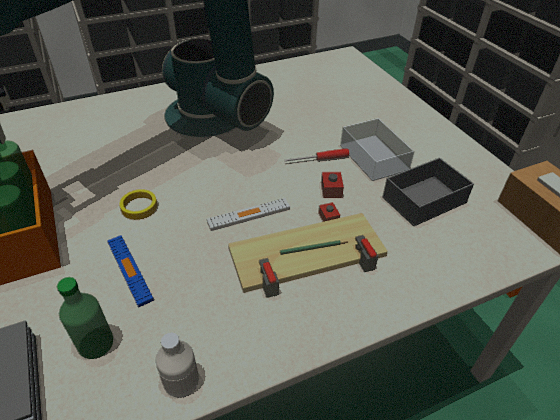

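The straightedge is the aluminium bar at top pixel (304,222). The blue bar at (430,180) is the look-alike. The stop meant is the small red block at (220,195) touching the board; the bigger rotated one at (197,237) is not it. The crop confirms both.

```bash
python3 - <<'E'
from h import *
c=viewer.camera("top")
f=lambda x,y,z: at(c,(160+x/2.5-.3,100+y/2.5-.3),z)[:2]
def yaw(a,b): d=a-b; return np.arctan2(d[1],d[0])-np.pi/2
nl,nr=f(63,216,.018),f(436,203,.018); print("near",nl,nr,np.linalg.norm(nl-nr),"yaw",yaw(nl,nr),"mid",(nl+nr)/2)
q=[f(*p,.012) for p in((244,300),(473,275),(478,308),(246,335))]
print("bar",np.mean(q,0),np.linalg.norm(q[0]-q[1]),np.linalg.norm(q[0]-q[3]),"yaw",yaw(q[0],q[1]),yaw(q[3],q[2]))
s=[f(*p,.03) for p in((126,212),(171,211),(172,264),(127,265))]; print("stop",np.mean(s,0),s)
# colour-based bar
hsv=cv2.cvtColor(c["img"],cv2.COLOR_RGB2HSV); m=cv2.inRange(hsv,(8,120,60),(22,255,255)); m[:200]=0; m[:,:270]=0; m[:,350:]=0; m[240:]=0
ys,xs=np.nonzero(m); b=at(c,(xs.mean(),ys.mean()),.012); print("patch",b,len(xs), cv2.minAreaRect(np.c_[xs,ys].astype(np.float32)))
E
```

```text
near [0.64852866 0.2239633 ] [ 0.60860196 -0.13110605] 0.35730713413159204 yaw -0.11197724307896761 mid [0.62856531 0.04642862]
bar [ 0.52243241 -0.0438481 ] 0.21857572376493362 0.03358992209129323 yaw -0.037198572288932974 -0.03091094506159542
stop [0.61123898 0.14400152] [array([0.63960107, 0.16250392]), array([0.63429992, 0.1203726 ]), array([0.58290189, 0.12576037]), array([0.58815306, 0.1673692 ])]
patch [ 0.52340487 -0.0434371   0.012     ] 169 ((303.8154296875, 221.02310180664062), (6.945944786071777, 24.43484115600586), 82.87498474121094)
```

```bash
python3 -m jog '[[0.2,[0.02,-0.04,0],0],[0.2,[0.02,-0.04,0],0],[0.2,[0.02,-0.04,0],0],[0.2,[0.02,-0.04,0],0],[0.2,[0.02,-0.04,0],0],[0.2,[0.02,-0.04,0],0],[0.2,[0,0,0],-0.135],[0.2,[0,0,0],-0.135],[0.2,[0,0,0],-0.135],[0.2,[0,0,0],-0.135]]' 20 && python3 -m jog '[[0.2,[0,0,0],-0.135],[0.2,[0,0,0],-0.135],[0.2,[0,0,0],-0.135],[0.2,[0,0,0],-0.135],[0.2,[0.045,0,0],0],[0.2,[0.045,0,0],0],[0.2,[0.045,0,0],0],[0.2,[0.045,0,0],0],[0.2,[0,0,0],0],[0.2,[0,0,0],0]]'
```

```text
time_s: 2.35
ee_pos: [0.2982, -0.3386, 0.2189]
orientation: [3.141, 0.0, 0.999]
force: [1.0, -0.4, -0.0]
opening: 0.802
finger_force: 0.0
time_s: 3.35
ee_pos: [0.3053, -0.1583, 0.219]
orientation: [3.14, 0.001, 1.535]
force: [-0.2, -1.0, 0.1]
opening: 0.798
finger_force: 0.0
```

```bash
python3 -m jog '[[0.2,[0.025,0.043,0],0],[0.2,[0.025,0.043,0],0],[0.2,[0.025,0.043,0],0],[0.2,[0.025,0.043,0],0],[0.2,[0.023,0.042,0],0],[0.2,[0,0,0.02],0],[0.2,[0,0,0.02],0],[0.2,[0,0,0],0],[0.2,[0,0,0],0],[0.2,[0,0,0],0]]' && python3 - <<'E'
from h import *
o=manip.get_obs(); c=viewer.camera("wrist"); save(c,"w1",1.3)
for q in ["straightedge","edge_mid","stop"]:
  for r in nets.place_of(q,c)[:2]: print(q,r["p"],r["position"],at(c,r["position"],.018 if q=="edge_mid" else 0,o))
E
```

```text
time_s: 4.35
ee_pos: [0.5239, -0.0449, 0.1799]
orientation: [3.14, 0.0, 1.532]
force: [0.2, 0.3, 0.7]
opening: 0.803
finger_force: 0.0
straightedge 0.7 [279.4, 186.1] [ 0.52443467 -0.04679147  0.        ]
edge_mid 0.95 [391.9, 83.8] [0.62866895 0.04679417 0.018     ]
```

View pics/w1.png

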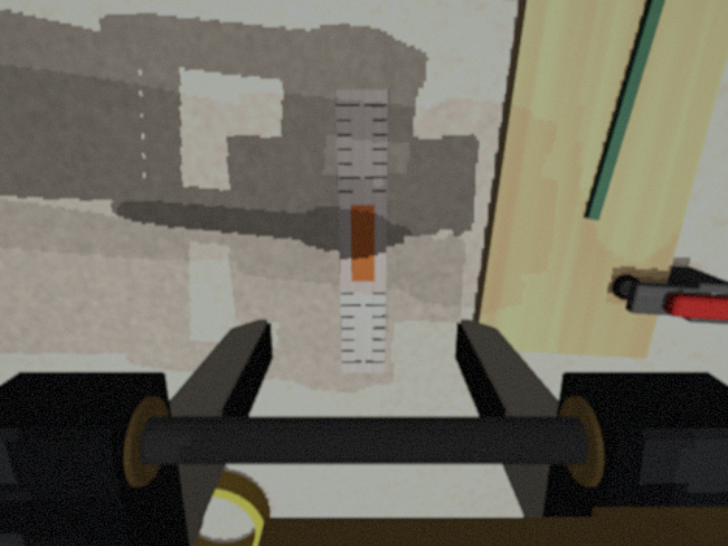

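The bar is centred under the gripper and parallel to the jaws (patch at about (363,243)). The board edge runs down the right, columns 520 to 478. Descend and grip.

```bash
python3 -m jog '[[0.2,[0,0,0.04],0],[0.2,[0,0,0.04],0],[0.2,[0,0,0.04],0],[0.2,[0,0,0.035],0],[0.2,[0,0,0.015],0],[0.2,[0,0,0.005],0],[0.2,[0,0,0],0],[0.8,[0,0,0],0],[0.8,[0,0,0],0],[0.8,[0,0,0],0]]' 20 && python3 -m jog '[[0.8,[0,0,0],0],[0.8,[0,0,0],0],[0.8,[0,0,0],0],[0.8,[0,0,0],0],[0.8,[0,0,0],0],[0.8,[0,0,-0.001],0],[0.8,[0,0,-0.001],0],[0.8,[0,0,-0.001],0],[0.8,[0,0,0],0],[0.8,[0,0,0],0]]'
```

```text
time_s: 5.55
ee_pos: [0.5241, -0.0441, 0.0047]
orientation: [3.14, 0.0, 1.533]
force: [0.6, 0.3, -0.3]
opening: 0.589
finger_force: 0.0
time_s: 6.55
ee_pos: [0.5235, -0.044, 0.0065]
orientation: [-3.141, -0.0, 1.533]
force: [0.3, 0.1, -3.5]
opening: 0.384
finger_force: 20.0
```

```bash
python3 -m jog '[[0.8,[0,0,0],0.037],[0.8,[0,0,0],0.037],[0.8,[0.0125,0.0093,0],0],[0.8,[0.0125,0.0093,0],0],[0.8,[0.0125,0.0093,0],0],[0.8,[0.0125,0.0093,0],0],[0.8,[0.0125,0.0093,0],0],[0.8,[0,0,0],0],[0.8,[0,0,0.001],0],[0.8,[0,0,0.001],0]]' && python3 - <<'E'
from h import *
o=manip.get_obs(); c=viewer.camera("wrist"); save(c,"w2",1.3); print(o["ee_pos"],o["orientation"],o["force"])
t=viewer.camera("top"); i=t["img"][140:260,190:350,::-1]; cv2.imwrite("pics/t2.png",cv2.resize(i,None,fx=4.5,fy=4.5,interpolation=cv2.INTER_CUBIC))
E
```

```text
time_s: 7.55
ee_pos: [0.5765, 0.0127, 0.0044]
orientation: [-3.141, 0.0, 1.459]
force: [-0.1, 0.3, -2.8]
opening: 0.386
finger_force: 20.0
[0.57649843 0.0127484  0.00441117] [-3.14118947e+00  1.48536667e-04  1.45881405e+00] [-0.13779566  0.28888105 -2.80644903]
```

View pics/w2.png

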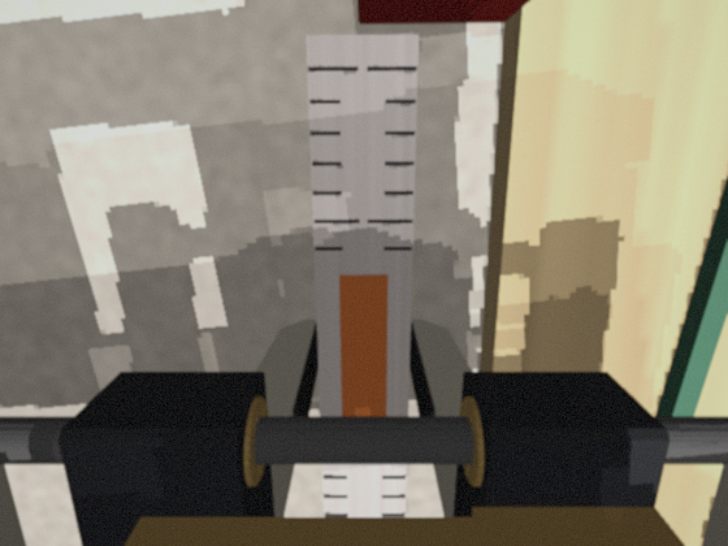

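The stop's right face shows at the top (bottom edge at row 22). The bar end is at row 36 and the gap to the board is about as planned.

```bash
python3 - <<'E'
from h import *
o=manip.get_obs(); c=viewer.camera("wrist"); print(o["ee_pos"])
b=-.112; ex=np.array([np.cos(b),np.sin(b)]); ey=np.array([-ex[1],ex[0]])
for n,p,z in [("barL",(307,36),.013),("barR",(418,36),.013),("bar low L",(317,330),.013),("bar low R",(411,330),.013),("stop bot l",(359,22),0),("stop bot r",(500,22),0),("arris hi",(521,10),.018),("arris lo",(493,340),.018)]:
    w=at(c,(p[0]/1.3-.4,p[1]/1.3-.4),z,o)[:2]; d=w-[.6287,.0467]; print(n,np.round(w,4),"u,v",np.round([d@ex,d@ey],4))
E
```

```text
[0.57639731 0.01254265 0.00443082]
barL [0.5715 0.1213] u,v [-0.0651  0.0677]
barR [0.6061 0.1173] u,v [-0.0303  0.0677]
bar low L [0.5605 0.0218] u,v [-0.065  -0.0324]
bar low R [0.5957 0.0178] u,v [-0.0296 -0.0324]
stop bot l [0.5884 0.1262] u,v [-0.049   0.0745]
stop bot r [0.6356 0.1209] u,v [-0.0014  0.0745]
arris hi [0.6366 0.1199] u,v [-0.0003  0.0737]
arris lo [0.6249 0.0128] u,v [ 0.     -0.0341]
```

```bash
python3 -m jog '[[0.8,[0.002,0,0],0],[0.8,[0.002,0,0],0],[0.8,[0.001,0,0],0],[0.8,[0,0,0],0],[0.8,[0.001,0,0],0],[0.8,[0.001,0,0],0],[0.8,[0.001,0,0],0],[0.8,[0.001,0,0],0],[0.8,[0,0,0.001],0],[0.8,[0,0,0],0]]' 5 && python3 -m jog '[[0.55,[0,0,0],0],[0.55,[0,0,0],0],[0.55,[0,0,0],0],[0.55,[0,0,0],0],[0.55,[0,0,-0.02],0],[0.55,[0,0,-0.03],0],[0.55,[0,0,-0.03],0],[0,[0,0,0],0.14],[0,[0,0,0],0.14],[0,[0,0,0],0.14]]'
```

```text
time_s: 8.7
ee_pos: [0.5778, 0.0213, 0.0041]
orientation: [3.141, 0.001, 1.459]
force: [-3.4, -4.5, 2.6]
opening: 0.389
finger_force: 5.0
time_s: 9.7
ee_pos: [0.5779, 0.0219, 0.084]
orientation: [3.141, -0.0, 1.033]
force: [-0.4, -0.0, -0.5]
opening: 0.66
finger_force: 0.0
```

```bash
python3 -m jog '[[0,[0,0,0],0.143],[0,[0,0,0],0.143],[0,[0,0,0],0.143],[0,[0,0,0],0.143],[0,[0,0,0],0.143],[0,[0,0,0],0.143],[0,[0,0,0],0.143],[0,[0,0,0],0.143],[0,[-0.025,0.003,0],0],[0,[-0.025,0.003,0],0]]' && python3 - <<'E'
from h import *
t=viewer.camera("top"); i=t["img"][140:260,190:350,::-1]; cv2.imwrite("pics/t3.png",cv2.resize(i,None,fx=4.5,fy=4.5,interpolation=cv2.INTER_CUBIC))
o=manip.get_obs(); print(o["ee_pos"],o["orientation"]); c=viewer.camera("wrist"); save(c,"w3",1.3)
E
```

```text
time_s: 10.7
ee_pos: [0.5268, 0.0212, 0.0833]
orientation: [3.142, 0.001, -0.106]
force: [-0.3, 0.6, -0.2]
opening: 1.001
finger_force: 0.0
[0.523993   0.02119447 0.08318598] [ 3.14146498e+00  1.75613195e-03 -1.05081279e-01]
```

View pics/w3.png

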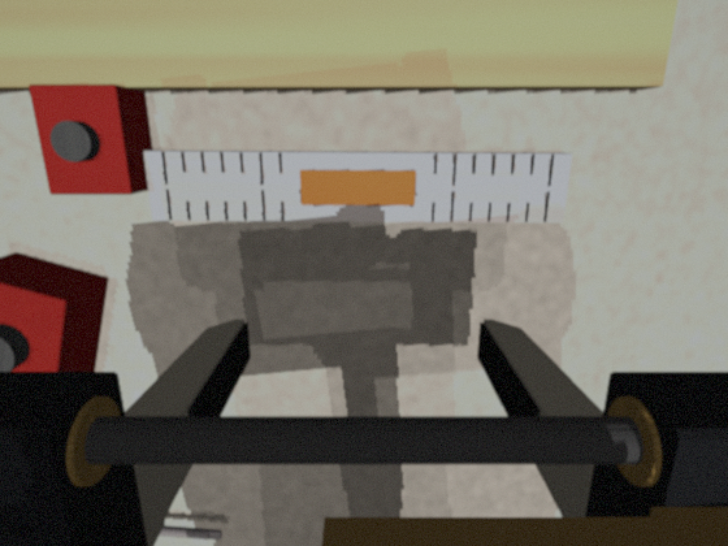

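The bar's left end touches the stop at (148,170) and lies parallel to the edge, about 30 mm short of it. Next: lower the open fingers behind it and push.

```bash
python3 -m jog '[[0,[0,0,0.03],0.006],[0,[0,0,0.03],0],[0,[0,0,0.015],0],[0,[0,0,0.004],0],[0,[0,0,0],0],[0,[0.005,0,0],0],[0,[0.005,0,0],0],[0,[0.005,0,0],0],[0,[0.003,0,0],0],[0,[0,0,0],0]]' && python3 -m jog '[[0,[0.004,0,0],0],[0,[0.004,0,0],0],[0,[0.004,0,0],0],[0,[0.004,0,0],0],[0,[0.004,0,0],0],[0,[0.003,0,0],0],[0,[0.003,0,0],0],[0,[0.003,0,0],0],[0,[0.003,0,0],0],[0,[0,0,0],0]]'
```

```text
time_s: 11.8
ee_pos: [0.5458, 0.0191, 0.0048]
orientation: [-3.142, -0.0, -0.111]
force: [0.1, -0.2, 0.3]
opening: 0.997
finger_force: 0.0
time_s: 12.8
ee_pos: [0.5776, 0.0155, 0.0046]
orientation: [-3.142, -0.001, -0.111]
force: [-0.1, 0.5, -0.2]
opening: 0.999
finger_force: 0.0
```

```bash
python3 -m jog '[[0,[0.001,0,0],0],[0,[0.001,0,0],0],[0,[0.001,0,0],0],[0,[0.001,0,0],0],[0,[0.001,0,0],0],[0,[0,0,0],0],[0,[0,0,0],0],[0,[0,0,0],0],[0,[0,0,0],0],[0,[0,0,0],0]]' && python3 - <<'E'
from h import *
o=manip.get_obs(); print(o["ee_pos"],o["orientation"]); c=viewer.camera("wrist"); save(c,"w4",1.3)
E
```

```text
time_s: 13.8
ee_pos: [0.5806, 0.015, 0.0045]
orientation: [3.141, 0.004, -0.11]
force: [-17.9, 0.1, 10.8]
opening: 1.0
finger_force: 8.7
[0.58061109 0.0150091  0.00453491] [ 3.14108473  0.00363697 -0.11038838]
```

View pics/w4.png

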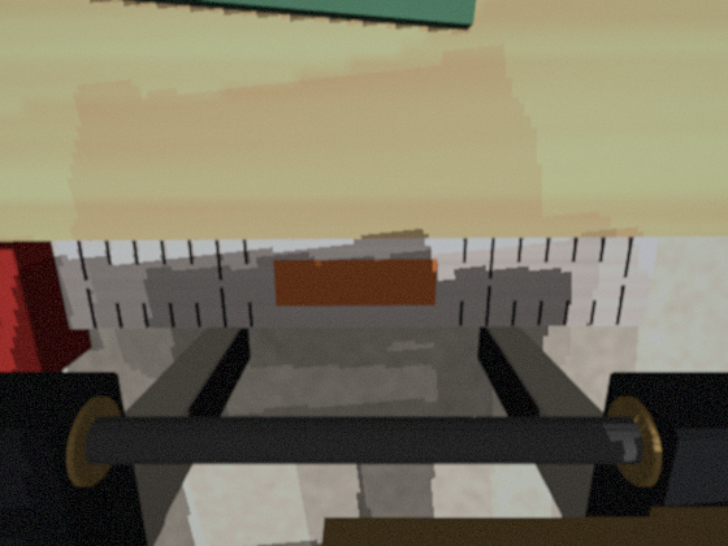

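The bar is on the edge (18 N). Next: back off, lift, go round to the right end with the fingers shut, and nudge it towards the stop.

```bash
python3 -m jog '[[0,[-0.003,0,0],0],[0,[-0.01,0,0],0],[0,[0,0,-0.02],0],[0,[0,0,-0.04],0],[1,[0.01,0.035,0],0],[1,[0.01,0.035,0],0],[1,[0.01,0.035,0],0],[1,[0.005,0.033,0],0],[1,[0,0,0],0],[1,[0,0,0],0]]' && python3 -m jog '[[1,[0,0,0],0],[1,[0,0,0],0],[1,[0,0,0],0],[1,[0,0,0],0],[1,[0,0,0],0],[1,[0,0,0],0],[1,[0,0,0],0],[1,[0,0,0],0],[1,[0,0,0],0],[1,[0,0,0],0]]' && python3 - <<'E'
from h import *
o=manip.get_obs(); print(o["ee_pos"],o["orientation"]); c=viewer.camera("wrist"); save(c,"w5",1.3)
b=-.112; ex=np.array([np.cos(b),np.sin(b)]); ey=np.array([-ex[1],ex[0]]); d=np.array(o["ee_pos"])[:2]-[.6287,.0467]; print("u,v",d@ex,d@ey)
E
```

```text
time_s: 14.85
ee_pos: [0.5883, -0.1249, 0.0646]
orientation: [-3.141, -0.0, -0.113]
force: [-0.0, -0.3, -0.3]
opening: 0.538
finger_force: 0.0
time_s: 15.85
ee_pos: [0.5886, -0.1246, 0.0646]
orientation: [-3.142, 0.0, -0.111]
force: [-0.1, 0.2, -0.2]
opening: 0.004
finger_force: 0.0
[ 0.58861075 -0.12459654  0.06462956] [-3.14157412e+00  4.61822661e-05 -1.11255544e-01]
u,v -0.020692944878369045 -0.17470390700422472
```

View pics/w5.png

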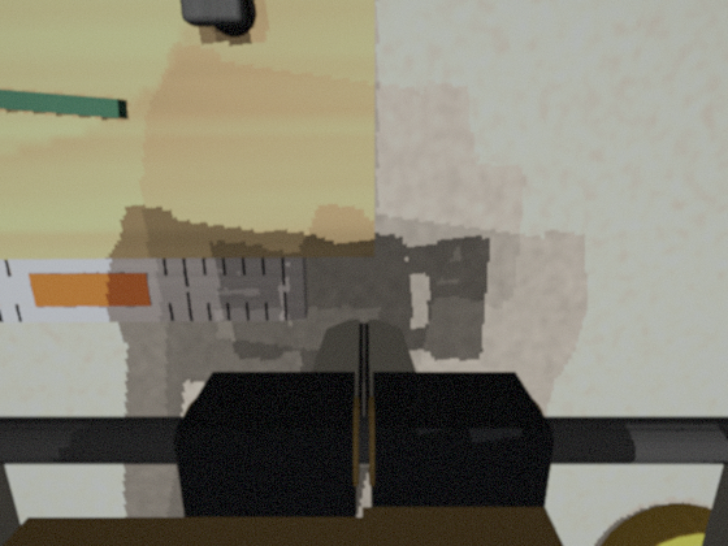

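The bar's right end is at (305,290), flush to the board, and the shut fingers are clear to its right. Lower and nudge left.

```bash
python3 -m jog '[[1,[0,0,0.03],0],[1,[0,0,0.025],0],[1,[0,0,0.004],0],[1,[0,0,0],0],[1,[0,-0.003,0],0],[1,[0,-0.002,0],0],[1,[0,-0.002,0],0],[1,[0,-0.002,0],0],[1,[0,0,0],0],[1,[0,0,0],0]]' && python3 -m jog '[[1,[0,-0.001,0],0],[1,[0,-0.001,0],0],[1,[0,-0.001,0],0],[1,[0,-0.001,0],0],[1,[0,0,0],0],[1,[0,0,0],0],[1,[0,0,0],0],[1,[0,0,0],0],[1,[0,0,0],0],[1,[0,0,0],0]]'
```

```text
time_s: 16.9
ee_pos: [0.5896, -0.1156, 0.0057]
orientation: [3.142, -0.0, -0.111]
force: [-0.1, 0.7, -0.3]
opening: 0.007
finger_force: 0.0
time_s: 17.9
ee_pos: [0.5901, -0.1117, 0.0057]
orientation: [3.142, -0.0, -0.111]
force: [0.3, 0.5, -0.1]
opening: 0.001
finger_force: 0.0
```

```bash
python3 -m jog '[[1,[0,-0.001,0],0],[1,[0,-0.001,0],0],[1,[0,-0.001,0],0],[1,[0,0,0],0],[1,[0,0,0],0],[1,[0,0,0],0],[1,[0,0,0],0],[1,[0,0,0],0],[1,[0,0,0],0],[1,[0,0,0],0]]' && python3 - <<'E'
from h import *
o=manip.get_obs(); print(o["ee_pos"],o["force"]); c=viewer.camera("wrist"); save(c,"w6",1.3)
E
```

```text
time_s: 18.9
ee_pos: [0.5904, -0.1087, 0.0057]
orientation: [3.142, -0.0, -0.111]
force: [-0.4, 0.1, 0.5]
opening: 0.002
finger_force: 0.0
[ 0.59040868 -0.10871961  0.00567201] [-0.41430326  0.10733259  0.5021945 ]
```

View pics/w6.png

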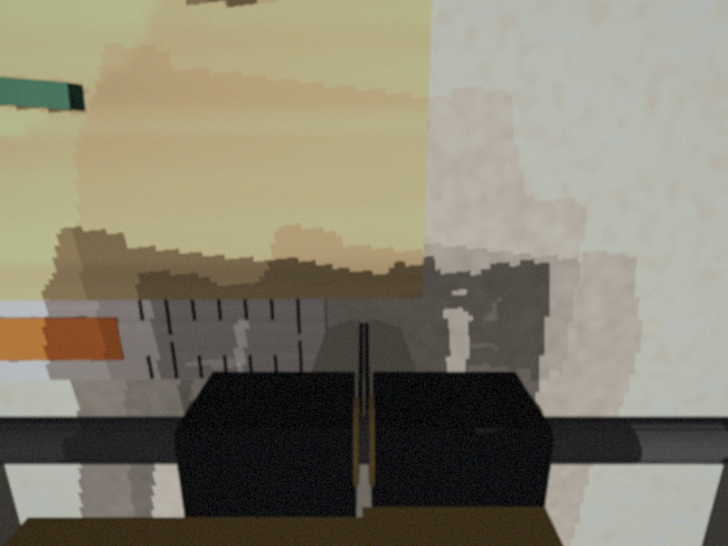

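The bar end is at column 327 and the fingertips at about column 335, so they aren't touching yet. Continue slowly.

```bash
python3 -m jog '[[1,[0,-0.001,0],0],[1,[0,-0.001,0],0],[1,[0,-0.001,0],0],[1,[0,0,0],0],[1,[0,0,0],0],[1,[0,0,0],0],[1,[0,0,0],0],[1,[0,0,0],0],[1,[0,0,0],0],[1,[0,0,0],0]]'
```

```text
time_s: 19.95
ee_pos: [0.5907, -0.1057, 0.0057]
orientation: [3.142, 0.0, -0.111]
force: [-0.1, -0.5, -0.9]
opening: 0.005
finger_force: 0.0
```

```bash
python3 -m jog '[[1,[0,-0.001,0],0],[1,[0,-0.001,0],0],[1,[0,0,0],0],[1,[0,0,0],0],[1,[0,0,0],0],[1,[0,0,0],0],[1,[0,0,0],0],[1,[0,0,0],0],[1,[0,0,0],0],[1,[0,0,0],0]]'; python3 -m jog '[[1,[0,-0.001,0],0],[1,[0,0,0],0],[1,[0,0,0],0],[1,[0,0,0],0],[1,[0,0,0],0],[1,[0,0,0],0],[1,[0,0,0],0],[1,[0,0,0],0],[1,[0,0,0],0],[1,[0,0,0],0]]'
```

```text
time_s: 20.95
ee_pos: [0.5909, -0.1044, 0.0058]
orientation: [3.14, -0.0, -0.111]
force: [-0.5, -6.1, 1.0]
opening: 0.002
finger_force: 2.7
time_s: 21.95
ee_pos: [0.591, -0.1041, 0.0059]
orientation: [3.139, -0.0, -0.111]
force: [-2.2, -11.2, 1.3]
opening: 0.004
finger_force: 4.8
```

11 N with hardly any motion: seated against the stop. Now retreat, then press once more from behind to make sure it is flush.

```bash
python3 -m jog '[[1,[0,0.002,0],0],[1,[0,0.005,0],0],[1,[0,0.005,0],0],[1,[0,0,-0.03],0],[1,[0,0,-0.03],0],[0,[-0.025,0,0],0],[0,[-0.025,-0.03,0],0],[0,[-0.02,-0.03,0],0],[0,[0,-0.03,0],0],[0,[0,-0.035,0],0]]' && python3 -m jog '[[0,[0,0,0],0],[0,[0,0,0],0],[0,[0,0,0],0],[0,[0,0,0],0],[0,[0,0,0.03],0],[0,[0,0,0.025],0],[0,[0,0,0.004],0],[0,[0,0,0],0],[0,[0.005,0,0],0],[0,[0,0,0],0]]'
```

```text
time_s: 22.95
ee_pos: [0.5337, 0.018, 0.066]
orientation: [-3.141, -0.001, -0.112]
force: [0.3, -0.3, -0.5]
opening: 0.389
finger_force: 0.0
time_s: 23.95
ee_pos: [0.5403, 0.0166, 0.0082]
orientation: [-3.141, -0.002, -0.111]
force: [0.1, -0.2, -0.7]
opening: 0.998
finger_force: 0.0
```

```bash
python3 -m jog '[[0,[0.01,0,0.002],0],[0,[0.01,0,0],0],[0,[0.008,0,0],0],[0,[0.005,0,0],0],[0,[0.003,0,0],0],[0,[0.002,0,0],0],[0,[0.001,0,0],0],[0,[0.001,0,0],0],[0,[0.001,0,0],0],[0,[0,0,0],0]]'
```

```text
time_s: 24.95
ee_pos: [0.5798, 0.0123, 0.0047]
orientation: [-3.142, -0.0, -0.111]
force: [0.5, -0.0, 0.7]
opening: 1.0
finger_force: 0.0
```

```bash
python3 -m jog '[[0,[0.001,0,0],0],[0,[0.001,0,0],0],[0,[0,0,0],0],[0,[0,0,0],0],[0,[0,0,0],0],[0,[0,0,0],0],[0,[0,0,0],0],[0,[0,0,0],0],[0,[0,0,0],0],[0,[0,0,0],0]]' && python3 -m jog '[[0,[-0.003,0,0],0],[0,[-0.005,0,0],0],[0,[-0.01,0,0],0],[0,[-0.01,0,0],0],[0,[0,0,-0.03],0],[0,[0,0,-0.04],0],[0,[0,0,-0.04],0],[0,[0,0,-0.02],0],[0,[0,0,0],0],[0,[0,0,0],0]]' && python3 - <<'E'
from h import *
o=manip.get_obs(); print(o["ee_pos"],o["force"]); c=viewer.camera("wrist"); save(c,"w7",1.42)
E
```

```text
time_s: 25.95
ee_pos: [0.5803, 0.0122, 0.0046]
orientation: [3.141, 0.004, -0.11]
force: [-14.7, -0.1, 9.4]
opening: 1.002
finger_force: 7.4
time_s: 26.95
ee_pos: [0.5534, 0.0152, 0.1342]
orientation: [-3.142, -0.0, -0.111]
force: [-0.3, 0.5, 0.1]
opening: 1.0
finger_force: 0.0
[0.55337929 0.01521864 0.13421268] [-0.27813524  0.51704448  0.08706829]
```

View pics/w7.png

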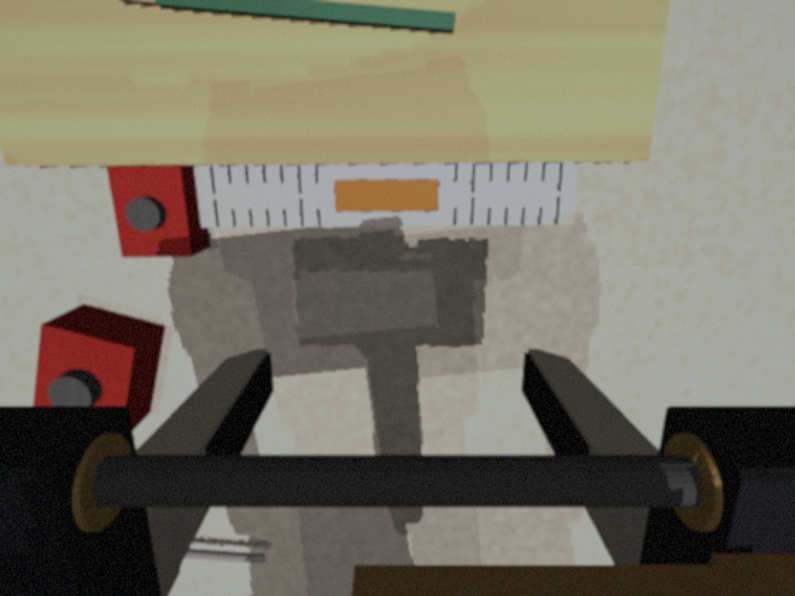

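The bar is flush along the board edge (row 163). Its left end meets the stop's face at about (200,200), nothing else has moved, and the gripper is clear.

```bash
python3 -c "from plant import workorder; print(workorder.hand_in())"
```

```text
the job is handed in; nothing more can be done
None
```

The aluminium straightedge lies flush along the board's near edge with its left end against the red stop; I let go of it, and handed the job in at about 27 s (no verdict was returned).

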